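# Read a chip through the loupe at the set focal height

### The arm

A 7-joint arm with a two-finger parallel gripper is mounted at the origin on the work surface. World frame = base frame: x ahead of the robot, y to its left, z up, the work surface at z = 0. Lengths are in m, angles in rad, forces in N, time in s.
With the tool pointing down it reaches from about 0.35 to 0.775 m from the base axis. Payload 3.1 kg.
Tool frame: the origin (TCP) lies midway between the tips of the shut fingers; the grasp point (between the pads) lies 19 mm behind it; z points along the fingers, y is the line along which they close (so a half turn about z gives the same grasp; the last joint's range is limited). The gripper opens to 85 mm and grips with 20 to 120 N. Pads are 22 mm wide; open, the fingers measure 114 mm over their backs; the gripper's body (76 mm by 85 mm) begins 54 mm behind the grasp point. The pads swing forward as they close: fully open they stand 13 mm farther back than shut.
Start: joints at [-1.239, 0.311, 0.014, 1.512, -0.004, 1.319, -0.027], TCP at [0.201, 0.512, 0.231] pointing down, gripper open.
Joint ranges: [-2.7, 2.7], [-0.3, 1.91], [-1.27, 1.3], [0.12, 2.57], [-1.44, 4.58], [0.2, 2.03], [-3.05, 3.05]. Speed limits (rad/s): [2.79, 2.79, 3.14, 3.14, 3.14, 3.14, 3.14].

### API

Orientations are given as a rotation vector (axis times angle).
In Python, from workcell import arm gives the robot as it stands.
- The arm moves only by the tool jog_arm, called as name([rows], argument=value, ...), one row to a line, values as JSON. Schema: {"type":"object","properties":{"moves":{"type":"array","items":{"type":"object","properties":{"jaw":{"type":"number"},"pos":{"type":"array","items":{"type":"number"},"minItems":3,"maxItems":3},"turn_vec":{"type":"array","items":{"type":"number"},"minItems":3,"maxItems":3}},"additionalProperties":false,"required":["jaw"]},"minItems":1,"maxItems":8},"grip_force":{"type":"number"},"only":{"type":"string"},"quiet":{"type":"boolean"},"lines":{"type":"string"}},"required":["moves"],"additionalProperties":false}. moves is a list of rows, 1 to 8 of them, each an object with the fields jaw (the finger opening in m), pos (a list: dx, dy, dz in m), turn_vec (a list: a rotation vector rx, ry, rz in rad); a field left out counts as zero (the opening has to be given); each row is the pose to reach, as a shift and turn from the pose commanded when the call began, along the tool's axes at that moment; what a row does not reach only later rows make up. A row lasts 1/12 s, in which the tool goes at most 0.0417 m and 0.125 rad, less where a joint would pass 70% of its speed; a pose out of reach is approached as far as the arm can. The fingers move at their own pace and stop on an object; grip_force is the grip in N (left out, the last holds). Time passes only in rows, so rows that do not move let the fingers close. The tool returns the time, the measured TCP pose, the force, the opening and the grip force at its end. only (a regular expression) keeps the lines of the reply that match it, lines (a string "A,B") keeps lines A to B, and quiet returns only ok. Input that does not fit is refused with a message, and nothing moves.
- arm.sense(): the state, without advancing time (a new reading comes with each control period).
- arm.grab_frame(name): name is "side" or "top" or "wrist"; returns (picture, depth): 420x560x3 uint8, red, green, blue; 420x560 float32, m along the optical axis (not along the pixel's ray), 0 where there is no reading.
- arm.camera_info(name): a dict with "vertical_fov" (degrees; the focal length in pixels is half the picture's height over the tangent of half this angle, whatever the lens; pixels are square), "cx", "cy" (the principal point, pixels), "k1" (the pictures are not rectified: a ray, as slopes to the right and down, at radius r is drawn at 1 + k1 r^2 times it, then the intrinsics apply), "R" (3x3) and "t" (3): a world point X has camera coordinates R X + t; the wrist camera has in their place "T_tool_cam" (4x4, takes a point from camera to tool coordinates, whose origin is the TCP and whose axes are the flange's). Camera axes: x right, y down, z forward; pixel columns grow to the right and rows downward; lengths in m; the calibration is good to about 2 mm. A picture is of the moment at which its call begins: read the wrist's pose just before it. camera_info takes no time and is no camera call.
- arm.finish_job(): hands the job in; it is judged then, once.
The state is a dict: "time_s": time; "joint_positions": joint angles; "qd": joint speeds; "tau": joint torques, N m; "ee_pos": TCP position; "tcp_rot": TCP orientation; "force": force on the tool from outside, world axes, zero at the start; "torque": the same for the moment, N m; "opening": finger opening in m; "gripper_force": force on a finger pad.
Only numpy, scipy, OpenCV 4.12 (cv2) and the standard library are available. Lean on these libraries where they do the work, as an engineer would, in place of code of your own. Each camera call takes 0.05 s, during which the arm holds its last target. There are 200 camera calls.

### The job

Switch on the inspection light by pressing the spring treadle down to its stop and letting it come back up, then take the loupe from its wooden rest by its handle and hold it level with its lens centred over the square chip on the board in the inspection stand, the middle of its rim at the height of the pointer on the stand's post. Finish while still holding the loupe there, steady in the gripper and resting on nothing; do not touch the stand, its board or its pointer, and leave the other things on the bench where they are.

Things in the scene. Friction and masses are not known exactly. Their poses are not given: they have to be found in the camera images.
- treadle: Treadle switch, fixed, place and yaw vary (may swap sides with the loupe rest): dark steel base 130 x 90 x 12 mm under a sprung aluminium pedal plate. Origin at the centre of its underside, z up. Hinge along local y at local x = +52, z = 26 mm; the pedal's free, ribbed end, towards local -x, stands highest: its top is 57 mm above the bench at rest.
- pedal_pad (a point): Point to press: on the upper face of the pedal plate (112 x 64 x 6 mm, slanting up at 0.25 rad from the hinge), 85 mm from the hinge, in the middle of its width; at rest 50 mm above the bench, at the stop 32 mm; moves with the pedal.
- pedal (a joint): Pedal angle in rad: 0 at rest (up), 0.22 at its stop (down). A spring returns it; pressing straight down at pedal_pad takes about 4 N to start and 10 N at the stop, with about 18 mm of travel; beyond that it is rigid. It comes up by itself when let go.
- rest: Wooden loupe rest, fixed, place and yaw vary: base 190 x 50 x 6 mm with two blocks up to z = 30 mm, one under the lens (local x 37 to 83 mm) and one under the handle's tail (local x -92 to -68 mm). Origin at the centre of the underside, x along its length, z up. The handle is free from beneath and on both sides between the blocks.
- loupe: Loupe, 192 mm long, 16 mm thick, about 0.11 kg (varies), lying flat on the rest. Clear lens in a round black rim 72 mm across centred at local x = +60 mm, steel neck, straight black handle 18 mm wide (local y), 16 mm high, from local x = -96 to +12 mm. Origin on the underside, mid-length; x from handle to lens, z up; centre of mass near local x = +15 mm.
- lens (a point): Centre of the loupe's lens, at mid height of the rim (8 mm above the loupe's underside): local (60, 0, 8) mm in the loupe's frame.
- handle (a point): Place to grip on the handle, centre of its 18 x 16 mm section, clear of both rest blocks: local (-20, 0, 8) mm in the loupe's frame, 80 mm from the lens centre; 38 mm above the bench at the start.
- stand: Inspection stand, fixed, place and yaw vary: grey base 130 (x) x 165 (y, from -65 to +100) x 10 mm holding a brown circuit board (top at z = 20 mm, parts on it up to z = 32 mm) between two aluminium rails. A steel post, 10 mm in diameter, stands at local (12, 85) mm up to z = 170 mm. Origin on the underside below the chip, z up.
- chip (a point): Centre of the top face of the part to be read: the only square chip on the board, black, 24 x 24 mm, top 24 mm above the bench.
- pointer_tip (a point): Tip (mid height) of the short steel pointer, 7 mm wide, 5 to 7 mm high, on a black collar (22 mm across, 16 mm high) on the stand's post; it points level towards the chip's axis and ends 52 mm short of it. Its height is the focal height for the lens centre, 90 to 150 mm above the bench. It slides if pushed.
- spool_wide: Bystander: red wire spool, 68 mm in diameter, 60 mm high; origin under its centre.
- spool_slim: Bystander: orange wire spool, 52 mm in diameter, 70 mm high; origin under its centre.
- spool_low: Bystander: copper wire spool, 60 mm in diameter, 40 mm high; origin under its centre.
- screwdriver: Bystander: screwdriver lying on the bench between robot and stand, 150 mm long; lies along its x.
- flux_bottle: Bystander: small bottle, 32 mm in diameter, 60 mm high; origin under its centre.
- spare_board: Bystander: loose circuit board 90 x 110 mm with a metal block and parts up to 21 mm high; origin under its centre.
- parts_tray: Bystander: small open black tray 60 x 60 x 22 mm beyond the stand; origin under its centre.

How it is judged:
On the way, in this order (a step that is already met when the one before it is completed fails the run):
1. the pedal is pressed to its stop (value of joint pedal above 0.2 rad), for 0.1 s.
2. the pedal has come back up (value of joint pedal below 0.04 rad), for 0.1 s.
3. the loupe is held by the fingers, lifted off its rest (height (world z) of loupe above 0.045 m and contact force between the fingers and loupe above 1 N), for 0.2 s.
At the end, for the whole second after the job is handed in: Fingers grip the loupe, still; lens centre within 12 mm sideways of the chip's and 8 mm in height of the pointer tip; level within 0.1 rad; touching no stand, rest or treadle; pedal up (under 0.04 rad); pointer within 5 mm, bystanders within 30 mm of their start (horizontal distance between lens and chip below 0.012 m and z of lens in the frame of pointer_tip between -0.008 and 0.008 m and angle between lens's own z axis and vertical below 0.1 rad and linear speed of loupe below 0.02 m/s and contact force between the fingers and loupe above 1 N and contact force between loupe and stand below 0.2 N and contact force between loupe and rest below 0.2 N and contact force between loupe and treadle below 0.2 N and value of joint pedal below 0.04 rad and distance of pointer_tip from where it was at the start of the episode below 0.005 m and distance of each of spool_wide, spool_slim, spool_low, screwdriver, flux_bottle, spare_board, parts_tray from where it was at the start of the episode below 0.03 m); the arm keeps its last pose, push and grip.
It fails at once if the loupe or the gripper touches the inspection stand (board, chip, post or pointer) with more than 2 N (contact force between any of loupe, the arm, the fingers and stand above 2 N).
It fails at once if the pointer is shifted by more than 5 mm (distance of pointer_tip from where it was at the start of the episode above 0.005 m).
It fails at once if a bystander is moved by more than 30 mm (distance of any of spool_wide, spool_slim, spool_low, screwdriver, flux_bottle, spare_board, parts_tray from where it was at the start of the episode above 0.03 m).
It also fails if it takes over 54 s, if anything falls off the work surface, if the arm or the gripper's body presses on something with over 40 N, if the wrist force passes 120 N, or if a joint passes its speed limit or range.

## Working session

There is one attempt and no reset: what is moved stays moved. The work goes in short steps, Python scripts to look and compute and a tool call to move; the robot and the scene stay as the last step left them, time stands still between calls to the robot, and variables do not carry over. Pictures are saved under pics/ and viewed, at most 10 in all, crops included, and the job is handed in when it is done.

```bash
ls; mkdir -p pics; cat > h.py <<'E'
import numpy as np, cv2
from workcell import arm
from scipy.spatial.transform import Rotation as Ro
def cam(name):
    s=arm.sense(); img,d=arm.grab_frame(name); c=arm.camera_info(name)
    h,w=d.shape; f=h/2/np.tan(np.radians(c['vertical_fov'])/2)
    K=np.array([[f,0,c['cx']],[0,f,c['cy']],[0,0,1.]]); D=np.array([c['k1'],0,0,0,0.])
    uv=np.stack(np.meshgrid(np.arange(w),np.arange(h)),-1).reshape(-1,1,2).astype(float)
    r=cv2.undistortPoints(uv,K,D).reshape(h,w,2)
    P=np.concatenate([r,np.ones((h,w,1))],-1)*d[...,None]
    if 'R' in c: W=(P-np.array(c['t']))@np.array(c['R'])
    else:
        T=np.array(c['T_tool_cam']); W=P@T[:3,:3].T+T[:3,3]
        W=W@Ro.from_rotvec(s['tcp_rot']).as_matrix().T+np.array(s['ee_pos'])
    W[d==0]=np.nan
    return img,d,W
def save(n,img): cv2.imwrite('pics/'+n+'.png',img[...,::-1])
E
python3 - <<'E'
from h import *
for n in('top','side','wrist'):
    img,d,W=cam(n); save(n,img); np.savez('/tmp/'+n,img=img,W=W)
    print(n,arm.camera_info(n))
print(arm.sense())
E
```

```text
pics
workcell.py
top {'vertical_fov': 49.88761842392351, 'cx': 282.503526684245, 'cy': 209.53061726264164, 'k1': -0.11917151413811537, 'R': array([[ 1.23559622e-02, -9.99923397e-01,  7.28526748e-04],
       [-9.82053793e-01, -1.22722694e-02, -1.88201325e-01],
       [ 1.88195849e-01,  1.60995601e-03, -9.82130200e-01]]), 't': array([-0.02954143,  0.5750503 ,  0.93834817])}
side {'vertical_fov': 55.88573953234834, 'cx': 284.191523225241, 'cy': 200.51056664899434, 'k1': 0.024743369359382306, 'R': array([[-0.90088781, -0.43379969, -0.01479788],
       [-0.33119146,  0.70903449, -0.62256109],
       [ 0.28055902, -0.55595677, -0.78243128]]), 't': array([0.49431117, 0.26841757, 0.82913287])}
wrist {'vertical_fov': 71.35406497780932, 'cx': 279.7363529470959, 'cy': 204.08550772568563, 'k1': -0.0008884603735042663, 'T_tool_cam': array([[-5.31832771e-04, -9.60477546e-01, -2.78356967e-01,
         7.03600438e-02],
       [ 9.99999737e-01, -6.48197240e-04,  3.26006797e-04,
        -3.60980288e-04],
       [-4.93552426e-04, -2.78356721e-01,  9.60477638e-01,
        -1.41824419e-01],
       [ 0.00000000e+00,  0.00000000e+00,  0.00000000e+00,
         1.00000000e+00]])}
{'time_s': 0.15, 'joint_positions': array([-1.23870751,  0.31154783,  0.01397019,  1.51271927, -0.0043993 ,
        1.31922099, -0.02721575]), 'qd': array([-6.17143520e-05, -9.67391024e-04, -2.49427093e-04, -3.82985098e-03,
       -1.34942793e-03,  1.37000896e-03, -8.01462105e-04]), 'tau': array([ 6.01839693e-04, -3.80273473e+01,  1.46348868e-01, -2.30847502e+01,
        1.22552741e-02,  9.72688693e-03, -2.06711491e-05]), 'ee_pos': array([0.20059341, 0.51149671, 0.23045502]), 'tcp_rot': array([-5.83554185e-01, -3.08663952e+00,  2.89724891e-03]), 'force': array([ 0.16382662, -0.03742807, -0.27072809]), 'torque': array([ 0.02093188, -0.05009816,  0.01289172]), 'gripper_force': 0.0, 'opening': 0.08549258385766972}
```

View pics/top.png

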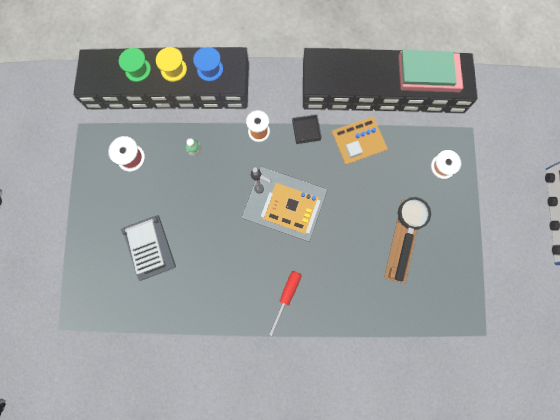

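View pics/side.png

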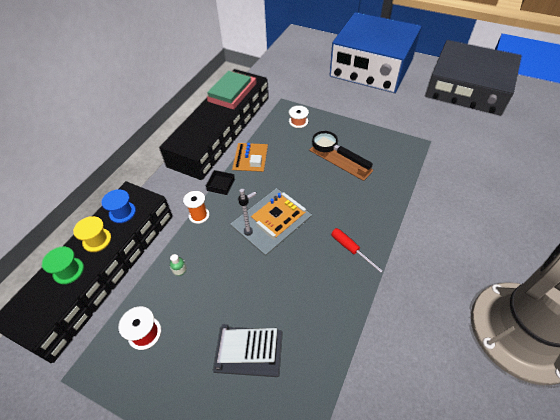

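The top view shows the treadle at (148,247) with its ribs towards the robot, the chip at (292,205), the post at about (256,180), the lens at (414,213) and the handle at (405,255). The side view agrees: chip (277,212), pointer (250,195).

```bash
python3 - <<'E'
from h import *
np.set_printoptions(precision=4,suppress=True)
z=np.load('/tmp/top.npz');W=z['W'];img=z['img'].astype(int)
def rect(m,l):
    p=W[m][:,:2]; r=cv2.minAreaRect((p*1000).astype(np.float32)); print(l,len(p),'mean',W[m].mean(0),'rect',r)
U,V=np.meshgrid(np.arange(560),np.arange(420))
def box(a,b,c,d): return (U>=a)&(U<b)&(V>=c)&(V<d)
H=W[...,2]
rect(box(115,185,210,285)&(H>.006),'treadle all')
rect(box(115,185,210,285)&(H>.026),'pedal')
m=box(115,185,210,285)&(H>.03);A=np.c_[W[m][:,:2],np.ones(m.sum())];print('plane',np.linalg.lstsq(A,W[m][:,2],rcond=None)[0])
dark=img.sum(2)<130
rect(box(385,435,190,290)&(H>.034),'loupe>34')
rect(box(385,435,222,290)&(H>.034)&dark,'handle dark')
rect(box(398,435,192,230)&(H>.034)&dark,'rim')
rect(box(380,435,190,290)&(H>.003),'rest+loupe')
rect(box(284,301,197,214)&dark,'chip')
for v in range(164,200,2): print(v,[int(round(x*1000)) if x==x else -1 for x in H[v,246:278:2]])
for p in [(292,205),(405,255),(414,213),(404,240),(408,268)]: print(p,W[p[1],p[0]])
E
```

```text
treadle all 2194 mean [0.49   0.2777 0.0314] rect ((499.0395202636719, 284.20294189453125), (162.62510681152344, 153.2036895751953), 1.436906099319458)
pedal 1380 mean [0.4925 0.2845 0.0427] rect ((493.6175842285156, 284.620849609375), (114.37852478027344, 83.90221405029297), 22.124528884887695)
plane [-0.2409 -0.0852  0.1857]
loupe>34 1304 mean [ 0.5396 -0.309   0.0431] rect ((516.477294921875, -305.4557800292969), (71.58526611328125, 191.8637237548828), 77.32940673828125)
handle dark 0 mean [nan nan nan] rect ((0.0, 0.0), (0.0, 0.0), 0.0)
rim 0 mean [nan nan nan] rect ((0.0, 0.0), (0.0, 0.0), 0.0)
rest+loupe 2419 mean [ 0.5201 -0.3036  0.0268] rect ((520.7577514648438, -311.9090576171875), (129.38621520996094, 234.28045654296875), 88.73162841796875)
chip 0 mean [nan nan nan] rect ((0.0, 0.0), (0.0, 0.0), 0.0)
164 [-4, -2, 3, 4, 0, 3, -3, 1, 2, 2, 2, 0, 1, -2, 1, 0]
166 [0, 2, 1, 0, 2, 2, 1, 3, 0, 4, 4, -2, -1, 4, 3, 0]
168 [1, 2, -3, 1, 172, 170, -2, 5, 12, 11, 10, 1, 3, -4, 1, -1]
170 [2, 2, -1, 142, 168, 168, 141, 7, 12, 9, 11, 13, 13, 4, 1, 1]
172 [0, 2, -3, 145, 171, 168, -1, 1
[... 421 characters left out ...]
12, 8, 7, 11, 17]
186 [1, 1, 0, 3, 9, 42, 54, 42, 16, 11, 11, 9, 9, 8, 19, 21]
188 [2, 4, 4, 0, 21, 15, 33, 29, 16, 11, 11, 12, 9, 11, 19, 19]
190 [-1, 5, 0, 11, 11, 16, 18, 17, 15, 10, 9, 9, 10, 9, 20, 21]
192 [0, 0, 0, 10, 6, 12, 20, 16, 11, 9, -1, 14, 24, 21, 22, 19]
194 [0, 2, 7, 11, 11, 8, 10, 11, -1, 11, 8, 11, 26, 25, 18, 21]
196 [-3, 3, -1, 9, 8, 10, 9, 8, 10, 6, 7, 27, 25, 19, 19, 21]
198 [0, 2, 9, 8, 8, 7, 9, 10, 8, 7, -1, 26, 23, 20, 22, 19]
(292, 205) [ 0.5919 -0.0438  0.0245]
(405, 255) [nan nan nan]
(414, 213) [ 0.5734 -0.3179  0.0425]
(404, 240) [ 0.5127 -0.2939  0.0386]
(408, 268) [ 0.4526 -0.3098  0.0067]<stdin>:5: RuntimeWarning: Mean of empty slice.
  ret = um.true_divide(
```

```bash
python3 - <<'E'
from h import *
a=cv2.resize(np.load('/tmp/top.npz')['img'][160:245,235:335],None,fx=4,fy=4,interpolation=2)
b=cv2.resize(np.load('/tmp/side.npz')['img'][175:260,225:325],None,fx=4,fy=4,interpolation=2)
save('crop',np.hstack([a,b]))
E
```

```text
(no output)
```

View pics/crop.png

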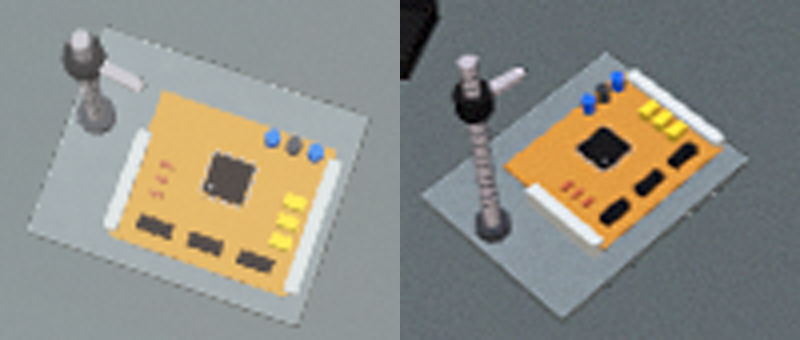

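The crop puts the chip centre at top pixel (292.2,204.8). The pointer runs from about (259,177) to (270,182), and the depth there puts it about 138 mm high. Next I refine the numbers using both cameras.

```bash
python3 - <<'E'
from h import *
np.set_printoptions(precision=4,suppress=True)
def fit(p,u0,l):
    best=None
    for a in np.arange(u0-.35,u0+.35,.01):
        c,s=np.cos(a),np.sin(a); q=p[:,:2]@np.array([[c,-s],[s,c]])
        lo,hi=np.percentile(q,1,0),np.percentile(q,99,0); ar=np.prod(hi-lo)
        if best is None or ar<best[0]: best=(ar,a,hi-lo,np.array([[c,-s],[s,c]])@((lo+hi)/2))
    print(l,'yaw',best[1],'size',best[2],'centre',best[3])
for n in('top','side'):
    z=np.load(f'/tmp/{n}.npz');W=z['W'];img=z['img'].astype(int); H=W[...,2]; X=W[...,0];Y=W[...,1]
    def reg(x0,x1,y0,y1,z0,z1): return (X>x0)&(X<x1)&(Y>y0)&(Y<y1)&(H>z0)&(H<z1)
    print('==',n,'bench z',np.nanmedian(H[reg(.4,.5,-.2,.1,-.03,.03)]))
    m=reg(.38,.6,.18,.40,.028,.07); p=W[m]; fit(p,.34,'pedal>28')
    A=np.c_[p[:,:2],np.ones(len(p))]; g=np.linalg.lstsq(A,p[:,2],rcond=None)[0]; print(' slope',g,np.arctan2(g[1],g[0])+np.pi)
    m=reg(.38,.6,.18,.40,.006,.07); fit(W[m],.34,'treadle')
    m=reg(.4,.68,-.42,-.2,.036,.06); fit(W[m],-.1,'loupe')
    p=W[m&(X<.53)]; c=p.mean(0); w=np.linalg.svd(p[:,:2]-c[:2],full_matrices=False)[2][0]; print(' handle mean',c,'yaw',np.arctan(w[1]/w[0]),len(p), 'ext',p[:,0].min())
    m=reg(.56,.625,-.075,-.015,.017,.032)&(img.max(2)<75); print(' chip',W[m].mean(0),np.median(W[m],0),m.sum()); fit(W[m],-.2,'chip')
    m=reg(.54,.72,-.05,.12,.12,.16); print(' ptr zone',m.sum()); 
    p=W[m&(img.min(2)>110)]; print(p[np.argsort(-p[:,1])])
    m=reg(.54,.72,-.05,.12,.158,.19); print(' post top',W[m].mean(0))
    m=reg(.54,.72,-.05,.12,.04,.12); print(' post',W[m].mean(0))
E
```

```text
== top bench z 0.0008251852852805868
pedal>28 yaw 0.41000000000000003 size [0.1093 0.0722] centre [0.4931 0.283 ]
 slope [-0.2429 -0.0873  0.1872] 0.3450466009242441
treadle yaw 0.38000000000000006 size [0.127  0.0893] centre [0.4923 0.2841]
loupe yaw -0.44999999999999996 size [0.2811 0.0763] centre [ 0.5639 -0.3184]
 handle mean [ 0.4755 -0.2916  0.045 ] yaw -0.27008274345982364 435 ext 0.4239017052585124
 chip [nan nan nan] [nan nan nan] 0<stdin>:19: RuntimeWarning: Mean of empty slice.
  ret = um.true_divide(
  return _methods._mean(a, axis=axis, dtype=dtype,
Traceback (most recent call last):
IndexError: index -1 is out of bounds for axis 0 with size 0
```

```bash
python3 - 2>&1 <<'E' | grep -v Warn
from h import *
np.set_printoptions(precision=4,suppress=True)
for n in('top','side'):
    z=np.load(f'/tmp/{n}.npz');W=z['W'];img=z['img'].astype(int); H=W[...,2]; X=W[...,0];Y=W[...,1]
    def reg(x0,x1,y0,y1,z0,z1): return (X>x0)&(X<x1)&(Y>y0)&(Y<y1)&(H>z0)&(H<z1)
    print('==',n)
    m=reg(.38,.6,.18,.40,.028,.07); p=W[m]
    A=np.c_[p[:,:2],np.ones(len(p))]; g=np.linalg.lstsq(A,p[:,2],rcond=None)[0]
    r=cv2.minAreaRect((p[:,:2]*1000).astype(np.float32)); print('pedal',r,'slope yaw',np.arctan2(g[1],g[0])+np.pi)
    p=W[reg(.38,.6,.18,.40,.05,.07)]; print(' high end',np.median(p,0),len(p))
    br=img.max(2)
    m=reg(.38,.54,-.42,-.2,.036,.06); p=W[m]; vy,vx=0,0
    l=cv2.fitLine(p[:,:2].astype(np.float32),cv2.DIST_HUBER,0,.001,.001).ravel(); print('handle line',l,np.arctan(l[1]/l[0]),'ext',p[:,0].min(),p[:,0].max(),'medz',np.median(p[:,2]))
    m=reg(.53,.68,-.40,-.2,.034,.06)&((X-.575)**2+(Y+.318)**2<.05**2); c,rr=cv2.minEnclosingCircle((W[m][:,:2]*1000).astype(np.float32)); print('lens',c,rr,np.median(W[m],0))
    print(' chip brightness', br[reg(.58,.603,-.055,-.033,.015,.035)][::9])
    m=reg(.575,.61,-.062,-.026,.010,.035)&(br<100); print(' chip',np.median(W[m],0),W[m].mean(0),m.sum())
    m=reg(.54,.72,-.05,.12,.12,.16); p=W[m]; d=np.hypot(p[:,0]-.592,p[:,1]+.044); o=np.argsort(d)[:45:2]; print(' ptr zone',m.sum());print(np.c_[p[o],d[o]])
    m=reg(.54,.72,-.05,.12,.158,.19); print(' post top',W[m].mean(0))
E
```

```text
== top
pedal ((493.62139892578125, 284.11090087890625), (113.95282745361328, 83.73682403564453), 22.705703735351562) slope yaw 0.3450466009242441
 high end [0.4535 0.2707 0.0539] 365
handle line [ 0.9594 -0.2821  0.4806 -0.2933] -0.28596628 ext 0.4239017052585124 0.5394362819260078 medz 0.0451972114247974
lens (569.2345581054688, -318.0030517578125) 41.719600677490234 [ 0.5734 -0.3174  0.0419]
 chip brightness [ 85  85  89  91  86  88  88  85 200 215]
 chip [ 0.5945 -0.0438  0.024 ] [ 0.5939 -0.0432  0.0238] 91
 ptr zone 113
[[0.6166 0.0037 0.1364 0.0536]
 [0.6196 0.0036 0.1409 0.055 ]
 [0.6185 0.0057 0.1369 0.0564]
 [0.6164 0.0077 0.1367 0.0572]
 [0.6219 0.0057 0.14   0.058 ]
 [0.6186 0.0098 0.1365 0.06  ]
 [0.6205 0.0099 0.1371 0.0609]
 [0.6224 0.0099 0.1381 0.0618]
 [0.6244 0.0099 0.1384 0.0629]
 [0.6238 0.0118 0.1404 0.0643]
 [0.6226 0.014  0.1371 0.0655]
 [0.6247 0.014  0.1372 0.0666]
 [0.6231 0.0161 0.1348 0.0677]
 [0.6215 0.0179 0.1411 0.0685]
 [0.6246 0.0181 0.1373 0.0701]
 [0.6226 0.0201 0.1366 0.0711]
 [0.6286 0.0182 0.1379 0.0721]
 [0.6241 0.0221 0.1389 0.0735]
 [0.6262 0.
[... 742 characters left out ...]
 0.1337 0.0559]
 [0.6191 0.0057 0.1391 0.0566]
 [0.6155 0.0084 0.1332 0.0574]
 [0.6181 0.0081 0.1352 0.0583]
 [0.6199 0.0089 0.1385 0.0598]
 [0.6188 0.0116 0.1351 0.0617]
 [0.6219 0.0105 0.1358 0.0621]
 [0.617  0.0146 0.1358 0.0638]
 [0.6227 0.0132 0.1384 0.0649]
 [0.6223 0.0143 0.1362 0.0657]
 [0.6208 0.017  0.1365 0.0675]
 [0.6217 0.0191 0.1419 0.0697]
 [0.6221 0.0195 0.1351 0.0703]
 [0.6276 0.0183 0.138  0.0718]
 [0.6225 0.0228 0.1386 0.0735]
 [0.625  0.0226 0.1405 0.0743]
 [0.6235 0.0257 0.1377 0.0765]
 [0.6287 0.0244 0.1442 0.0776]
 [0.6226 0.0281 0.1338 0.0783]
 [0.6223 0.0291 0.1315 0.0791]
 [0.6231 0.0296 0.1459 0.0799]
 [0.6229 0.0304 0.1434 0.0806]]
 post top [0.6306 0.0347 0.1661]
```

```bash
cat >> h.py <<'E'
def go(p,yawdir=None):
    """tool-frame shift to world TCP p; turn so tool y lies along world angle yawdir (mod pi), tool straight down"""
    s=arm.sense(); R=Ro.from_rotvec(s['tcp_rot']); d=R.inv().apply(np.array(p)-s['ee_pos'])
    rv=np.zeros(3)
    if yawdir is not None:
        c=[]
        for a in (yawdir,yawdir+np.pi):
            y=np.array([np.cos(a),np.sin(a),0]); z=np.array([0,0,-1.]); T=Ro.from_matrix(np.c_[np.cross(y,z),y,z])
            c.append((R.inv()*T).as_rotvec())
        rv=min(c,key=np.linalg.norm)
    print('shift',d.round(4),'rv',rv.round(4),'n',np.ceil(np.linalg.norm(d)/.0417),'q7',s['joint_positions'].round(2),'t',s['time_s'])
E
```

jog_arm([
  {"jaw":0, "pos":[-0.333, -0.126, 0.12]},
  {"jaw":0, "pos":[-0.333, -0.126, 0.12]},
  {"jaw":0, "pos":[-0.333, -0.126, 0.12]},
  {"jaw":0, "pos":[-0.333, -0.126, 0.12]},
  {"jaw":0, "pos":[-0.333, -0.126, 0.12]},
  {"jaw":0, "pos":[-0.333, -0.126, 0.12]},
  {"jaw":0, "pos":[-0.333, -0.126, 0.12]},
  {"jaw":0, "pos":[-0.333, -0.126, 0.12]},
], grip_force=40)

```text
time_s: 0.82
ee_pos: [0.436, 0.2985, 0.1241]
tcp_rot: [-0.583, -3.087, 0.0]
force: [-0.2, 0.8, 0.2]
opening: -0.0
gripper_force: 0.0
```

```bash
python3 -c "
from h import *
go((.464,.2726,.07))"
```

```text
shift [-0.0356 -0.0139  0.0541] rv [0. 0. 0.] n 2.0 q7 [-0.77  0.35  0.17  1.73 -0.07  1.06  0.63] t 0.8167
```

jog_arm([
  {"jaw":0, "pos":[-0.035, -0.014, 0.03]},
  {"jaw":0, "pos":[-0.035, -0.014, 0.05]},
  {"jaw":0, "pos":[-0.035, -0.014, 0.05]},
  {"jaw":0, "pos":[-0.035, -0.014, 0.05]},
])

```text
time_s: 1.15
ee_pos: [0.461, 0.2736, 0.0734]
tcp_rot: [-0.584, -3.083, 0.004]
force: [-0.2, -0.1, 0.2]
opening: 0.0002
gripper_force: 0.0
```

```bash
python3 -c "
from h import *
go((.464,.2726,.032))"
```

```text
shift [-0.0033  0.0003  0.0414] rv [0. 0. 0.] n 1.0 q7 [-0.7   0.43  0.18  1.77 -0.09  0.96  0.71] t 1.15
```

jog_arm([
  {"jaw":0, "pos":[-0.003, 0, 0.01]},
  {"jaw":0, "pos":[-0.003, 0, 0.02]},
  {"jaw":0, "pos":[-0.003, 0, 0.03]},
  {"jaw":0, "pos":[-0.003, 0, 0.036]},
  {"jaw":0, "pos":[-0.003, 0, 0.04]},
  {"jaw":0, "pos":[-0.003, 0, 0.04]},
  {"jaw":0, "pos":[-0.003, 0, 0.04]},
])

```text
time_s: 1.73
ee_pos: [0.4636, 0.2745, 0.0352]
tcp_rot: [-0.58, -3.085, -0.0]
force: [-4.0, -0.6, 7.9]
opening: -0.0001
gripper_force: 3.8
```

jog_arm([
  {"jaw":0, "pos":[0, 0, 0.003]},
  {"jaw":0, "pos":[0, 0, 0.006]},
  {"jaw":0, "pos":[0, 0, 0.006]},
  {"jaw":0, "pos":[0, 0, 0.006]},
])

```text
time_s: 2.07
ee_pos: [0.4637, 0.2745, 0.0313]
tcp_rot: [-0.58, -3.085, -0.001]
force: [-7.3, -3.0, 18.8]
opening: -0.0001
gripper_force: 9.3
```

jog_arm([
  {"jaw":0, "pos":[0, 0, 0.002]},
  {"jaw":0, "pos":[0, 0, 0.002]},
  {"jaw":0, "pos":[0, 0, 0.002]},
  {"jaw":0, "pos":[0, 0, 0.002]},
])

```text
time_s: 2.4
ee_pos: [0.4637, 0.2745, 0.0309]
tcp_rot: [-0.581, -3.085, -0.002]
force: [-9.9, -3.8, 29.6]
opening: -0.0001
gripper_force: 14.2
```

```bash
python3 -c "
from h import *
i,d,W=cam('side'); save('press',cv2.resize(i[310:390,190:310],None,fx=4,fy=4))"
```

```text
(no output)
```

View pics/press.png

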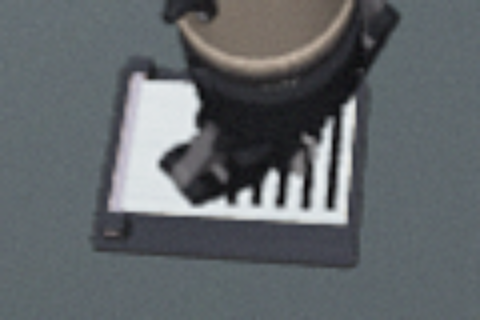

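The tool is pressing the ribbed part of the plate. Another 2 mm of command added 11 N with only 0.4 mm of motion, so the pedal is on its stop. I lift off and open the fingers.

jog_arm([
  {"jaw":0, "pos":[0, 0, -0.02]},
  {"jaw":0, "pos":[0, 0, -0.06]},
  {"jaw":0, "pos":[0, 0, -0.1]},
  {"jaw":0.085, "pos":[0, 0, -0.14]},
  {"jaw":0.085, "pos":[0, 0, -0.18]},
  {"jaw":0.085, "pos":[0, 0, -0.2]},
  {"jaw":0.085, "pos":[0, 0, -0.2]},
])

```text
time_s: 3.03
ee_pos: [0.4683, 0.2756, 0.2329]
tcp_rot: [0.58, 3.078, 0.014]
force: [0.3, 0.2, 1.4]
opening: 0.0478
gripper_force: 0.0
```

```bash
python3 -c "
from h import *
i,d,W=cam('side'); m=(W[...,0]>.38)&(W[...,0]<.47)&(W[...,1]>.18)&(W[...,1]<.4)&(W[...,2]<.07)&(W[...,2]>.02); print(np.percentile(W[m][:,2],[50,90,98]))
go((.495,-.296,.2),-.288+np.pi/2)"
```

```text
[0.05218515 0.05606717 0.05706507]
shift [-0.234  -0.5214  0.0276] rv [ 0.0056  0.0042 -0.0846] n 14.0 q7 [-0.72  0.29  0.2   1.55 -0.06  1.3   0.69] t 3.0833
```

The pedal is back up, with its free end at 57 mm. Next I move above the loupe handle.

jog_arm([
  {"jaw":0.085, "pos":[-0.234, -0.521, 0], "turn_vec":[0, 0, -0.085]},
  {"jaw":0.085, "pos":[-0.234, -0.521, 0], "turn_vec":[0, 0, -0.085]},
  {"jaw":0.085, "pos":[-0.234, -0.521, 0], "turn_vec":[0, 0, -0.085]},
  {"jaw":0.085, "pos":[-0.234, -0.521, 0], "turn_vec":[0, 0, -0.085]},
  {"jaw":0.085, "pos":[-0.234, -0.521, 0], "turn_vec":[0, 0, -0.085]},
  {"jaw":0.085, "pos":[-0.234, -0.521, 0], "turn_vec":[0, 0, -0.085]},
  {"jaw":0.085, "pos":[-0.234, -0.521, 0], "turn_vec":[0, 0, -0.085]},
  {"jaw":0.085, "pos":[-0.234, -0.521, 0], "turn_vec":[0, 0, -0.085]},
])

```text
time_s: 3.75
ee_pos: [0.4799, -0.0611, 0.2248]
tcp_rot: [-0.45, -3.106, 0.0]
force: [2.0, -0.2, -0.7]
opening: 0.0845
gripper_force: 0.0
```

```bash
python3 -c "
from h import *
go((.495,-.296,.2),-.288+np.pi/2)"
```

```text
shift [-0.0812 -0.221   0.0247] rv [-0.0006 -0.0033  0.0003] n 6.0 q7 [-0.26  0.19  0.41  1.71 -0.08  1.27  1.45] t 3.75
```

jog_arm([
  {"jaw":0.085, "pos":[-0.081, -0.221, 0.025]},
  {"jaw":0.085, "pos":[-0.081, -0.221, 0.025]},
  {"jaw":0.085, "pos":[-0.081, -0.221, 0.025]},
  {"jaw":0.085, "pos":[-0.081, -0.221, 0.025]},
  {"jaw":0.085, "pos":[-0.081, -0.221, 0.025]},
  {"jaw":0.085, "pos":[-0.081, -0.221, 0.025]},
  {"jaw":0.085, "pos":[-0.081, -0.221, 0.025]},
  {"jaw":0.085, "pos":[-0.081, -0.221, 0.025]},
])

```text
time_s: 4.42
ee_pos: [0.4941, -0.2961, 0.1991]
tcp_rot: [-0.458, -3.103, -0.0]
force: [0.2, 1.4, -0.6]
opening: 0.0849
gripper_force: 0.0
```

```bash
python3 - <<'E'
from h import *
i,d,W=cam('wrist'); save('wr1',i); np.savez('/tmp/w1',img=i,W=W)
go((.495,-.296,.12),-.288+np.pi/2)
E
```

```text
shift [-0.0007 -0.0023  0.0796] rv [ 0.0014 -0.004  -0.0016] n 2.0 q7 [ 0.13  0.41  0.53  1.5  -0.21  1.29  1.96] t 4.4667
```

View pics/wr1.png

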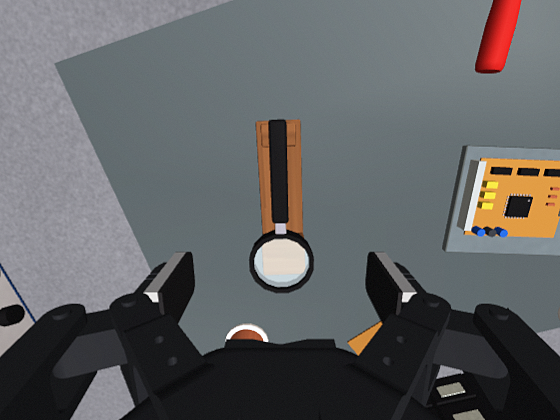

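The wrist view shows the handle running from (277,120) to (281,222), the lens at (281,262) and the chip at (518,207). I intersect those rays with the known heights as a check.

```bash
cat >> h.py <<'E'
def ray(u,v,z,name='wrist'):
    s=arm.sense(); c=arm.camera_info(name); f=210/np.tan(np.radians(c['vertical_fov'])/2)
    K=np.array([[f,0,c['cx']],[0,f,c['cy']],[0,0,1.]])
    r=np.r_[cv2.undistortPoints(np.array([[[u,v]]],float),K,np.array([c['k1'],0,0,0,0.])).ravel(),1]
    T=np.array(c['T_tool_cam']); R=Ro.from_rotvec(s['tcp_rot']).as_matrix()
    o=R@T[:3,3]+s['ee_pos']; d=R@T[:3,:3]@r; return o+d*(z-o[2])/d[2]
E
python3 - <<'E'
from h import *
np.set_printoptions(precision=4,suppress=True)
a=ray(277.5,121,.046);b=ray(280.5,221,.046);l=ray(281.5,262,.038);c=ray(518,207,.024)
print(a,b,'yaw',np.arctan2(*(b-a)[1::-1]),'len',np.linalg.norm(b-a),'lens',l,'chip',c, 'tail-lens',np.linalg.norm((l-a)[:2]))
u=(l-a)[:2]; u/=np.linalg.norm(u); print('grip',l[:2]-.08*u,np.arctan2(u[1],u[0]))
E
```

```text
[ 0.4281 -0.276   0.046 ] [ 0.5275 -0.3026  0.046 ] yaw -0.26100734309700746 len 0.10287108899784175 lens [ 0.5781 -0.3164  0.038 ] chip [ 0.5961 -0.0416  0.024 ] tail-lens 0.1552946880038461
grip [ 0.5008 -0.2956] -0.2629910747451609
```

jog_arm([
  {"jaw":0.085, "pos":[-0.003, -0.002, 0.04], "turn_vec":[0, 0, -0.015]},
  {"jaw":0.085, "pos":[-0.003, -0.002, 0.08], "turn_vec":[0, 0, -0.015]},
  {"jaw":0.085, "pos":[-0.003, -0.002, 0.11], "turn_vec":[0, 0, -0.015]},
  {"jaw":0.085, "pos":[-0.003, -0.002, 0.12], "turn_vec":[0, 0, -0.015]},
  {"jaw":0.085, "pos":[-0.003, -0.002, 0.12], "turn_vec":[0, 0, -0.015]},
])

```text
time_s: 4.88
ee_pos: [0.4968, -0.2932, 0.0783]
tcp_rot: [-0.423, -3.106, -0.007]
force: [-0.4, 0.7, -0.1]
opening: 0.0849
gripper_force: 0.0
```

```bash
python3 - <<'E'
from h import *
go((.498,-.2955,.019),-.275+np.pi/2)
E
```

```text
shift [-0.0022 -0.002   0.0593] rv [ 0.0032 -0.0077  0.0045] n 2.0 q7 [ 0.16  0.53  0.48  1.65 -0.28  1.04  2.03] t 4.8833
```

jog_arm([
  {"jaw":0.085, "pos":[-0.002, -0.002, 0.03], "turn_vec":[0, -0.005, 0]},
  {"jaw":0.085, "pos":[-0.002, -0.002, 0.05], "turn_vec":[0, -0.005, 0]},
  {"jaw":0.085, "pos":[-0.002, -0.002, 0.059], "turn_vec":[0, -0.005, 0]},
  {"jaw":0.085, "pos":[-0.002, -0.002, 0.059], "turn_vec":[0, -0.005, 0]},
  {"jaw":0.085, "pos":[-0.002, -0.002, 0.059], "turn_vec":[0, -0.005, 0]},
])

```text
time_s: 5.3
ee_pos: [0.5011, -0.3, 0.0244]
tcp_rot: [0.426, 3.105, -0.002]
force: [-0.4, 0.3, 1.3]
opening: 0.0847
gripper_force: 0.0
```

```bash
python3 - <<'E'
from h import *
go((.498,-.2955,.019),-.275+np.pi/2)
E
```

```text
shift [0.0043 0.0035 0.0053] rv [-0.0002  0.0073  0.0022] n 1.0 q7 [ 0.19  0.6   0.46  1.69 -0.32  0.92  2.07] t 5.3
```

jog_arm([
  {"jaw":0.085, "pos":[0, 0, 0.004]},
  {"jaw":0.085, "pos":[0, 0, 0.004]},
  {"jaw":0.085, "pos":[0, 0, 0.004]},
  {"jaw":0.085, "pos":[0, 0, 0.004]},
])

```text
time_s: 5.63
ee_pos: [0.5004, -0.3002, 0.0197]
tcp_rot: [0.428, 3.106, -0.002]
force: [-0.3, 0.0, 0.9]
opening: 0.0851
gripper_force: 0.0
```

```bash
python3 - <<'E'
from h import *
go((.498,-.2955,.019),-.275+np.pi/2)
E
```

```text
shift [0.0036 0.0038 0.0006] rv [-0.0002  0.0065  0.0013] n 1.0 q7 [ 0.19  0.61  0.45  1.69 -0.32  0.91  2.07] t 5.6333
```

jog_arm([
  {"jaw":0.085, "pos":[0.003, 0.004, 0], "turn_vec":[0, 0.006, 0]},
  {"jaw":0.085, "pos":[0.003, 0.004, 0], "turn_vec":[0, 0.006, 0]},
  {"jaw":0, "pos":[0.003, 0.004, 0], "turn_vec":[0, 0.006, 0]},
  {"jaw":0, "pos":[0.003, 0.004, 0], "turn_vec":[0, 0.006, 0]},
  {"jaw":0, "pos":[0.003, 0.004, 0], "turn_vec":[0, 0.006, 0]},
  {"jaw":0, "pos":[0.003, 0.004, 0], "turn_vec":[0, 0.006, 0]},
  {"jaw":0, "pos":[0.003, 0.004, 0], "turn_vec":[0, 0.006, 0]},
  {"jaw":0, "pos":[0.003, 0.004, 0], "turn_vec":[0, 0.006, 0]},
], grip_force=70)

```text
time_s: 6.3
ee_pos: [0.4982, -0.2955, 0.0191]
tcp_rot: [-0.429, -3.112, 0.0]
force: [0.3, 0.1, 0.8]
opening: 0.0168
gripper_force: 68.2
```

jog_arm([
  {"jaw":0},
  {"jaw":0},
  {"jaw":0},
])

```text
time_s: 6.55
ee_pos: [0.4982, -0.2955, 0.019]
tcp_rot: [-0.429, -3.112, 0.0]
force: [-0.2, -0.5, 0.9]
opening: 0.0169
gripper_force: 68.6
```

jog_arm([
  {"jaw":0, "pos":[0, 0, -0.015]},
  {"jaw":0, "pos":[0, 0, -0.04]},
  {"jaw":0, "pos":[0, 0, -0.07]},
  {"jaw":0, "pos":[0, 0, -0.11]},
  {"jaw":0, "pos":[0, 0, -0.15]},
  {"jaw":0, "pos":[0, 0, -0.17]},
  {"jaw":0, "pos":[0, 0, -0.17]},
  {"jaw":0, "pos":[0, 0, -0.17]},
])

```text
time_s: 7.22
ee_pos: [0.4987, -0.2956, 0.1899]
tcp_rot: [0.428, 3.111, -0.001]
force: [0.5, 0.4, -2.0]
opening: 0.0168
gripper_force: 68.4
```

```bash
python3 - <<'E'
from h import *
np.set_printoptions(precision=4,suppress=True)
s=arm.sense(); print(s['ee_pos'],s['gripper_force'])
for n in('top','side'):
    i,d,W=cam(n); np.savez('/tmp/l'+n,img=i,W=W)
    X,Y,H=W[...,0],W[...,1],W[...,2]
    m=(H>.17)&(H<.24)&(np.hypot(X-.575,Y+.3175)<.05)&(X>.54); p=W[m]
    c,r=cv2.minEnclosingCircle((p[:,:2]*1000).astype(np.float32)); print(n,m.sum(),np.median(p,0),p.mean(0),c,r)
    print(' slope',np.linalg.lstsq(np.c_[p[:,:2],np.ones(len(p))],p[:,2],rcond=None)[0])
    save('l'+n,i)
go((.515,-.0216,.19))
E
```

```text
[ 0.4987 -0.2956  0.1899] 68.35183382034302
top 1025 [ 0.5795 -0.3117  0.2123] [ 0.5794 -0.313   0.2126] (575.756591796875, -317.17755126953125) 37.77349090576172
 slope [ 0.0411 -0.0044  0.1875]
side 490 [ 0.5749 -0.3088  0.209 ] [ 0.5751 -0.3108  0.2091] (571.8558959960938, -315.28369140625) 37.97452926635742
 slope [ 0.0075 -0.0445  0.191 ]
shift [ 0.0566  0.2673 -0.0024] rv [0. 0. 0.] n 7.0 q7 [ 0.14  0.43  0.52  1.52 -0.22  1.26  1.98] t 7.3167
```

Lifted and level: the lens is at about (0.574,-0.316,0.209). Next I traverse above the stand.

jog_arm([
  {"jaw":0, "pos":[0.054, 0.268, -0.01]},
  {"jaw":0, "pos":[0.054, 0.268, -0.01]},
  {"jaw":0, "pos":[0.054, 0.268, -0.01]},
  {"jaw":0, "pos":[0.054, 0.268, -0.01]},
  {"jaw":0, "pos":[0.054, 0.268, -0.01]},
  {"jaw":0, "pos":[0.054, 0.268, -0.01]},
  {"jaw":0, "pos":[0.054, 0.268, -0.01]},
  {"jaw":0, "pos":[0.054, 0.268, -0.01]},
])

```text
time_s: 7.98
ee_pos: [0.5176, -0.0128, 0.1964]
tcp_rot: [-0.407, -3.109, -0.008]
force: [0.7, 1.0, -0.9]
opening: 0.0168
gripper_force: 68.5
```

jog_arm([
  {"jaw":0},
  {"jaw":0},
  {"jaw":0},
])

```text
time_s: 8.23
ee_pos: [0.5178, -0.0249, 0.1979]
tcp_rot: [-0.434, -3.108, 0.002]
force: [1.2, -0.5, -0.5]
opening: 0.0167
gripper_force: 68.5
```

```bash
python3 - <<'E'
from h import *
go((.5175,-.0223,.16),-.27+np.pi/2)
E
```

```text
shift [0.0009 0.0025 0.0379] rv [-0.0019 -0.0028 -0.0073] n 1.0 q7 [-0.33  0.28  0.43  1.66 -0.12  1.23  1.42] t 8.2333
```

jog_arm([
  {"jaw":0, "pos":[0.001, 0.0025, 0.01], "turn_vec":[0, -0.003, 0]},
  {"jaw":0, "pos":[0.001, 0.0025, 0.02], "turn_vec":[0, -0.003, 0]},
  {"jaw":0, "pos":[0.001, 0.0025, 0.03], "turn_vec":[0, -0.003, 0]},
  {"jaw":0, "pos":[0.001, 0.0025, 0.04], "turn_vec":[0, -0.003, 0]},
  {"jaw":0, "pos":[0.001, 0.0025, 0.05], "turn_vec":[0, -0.003, 0]},
  {"jaw":0, "pos":[0.001, 0.0025, 0.06], "turn_vec":[0, -0.003, 0]},
  {"jaw":0, "pos":[0.001, 0.0025, 0.066], "turn_vec":[0, -0.003, 0]},
  {"jaw":0, "pos":[0.001, 0.0025, 0.066], "turn_vec":[0, -0.003, 0]},
])

```text
time_s: 8.9
ee_pos: [0.517, -0.0199, 0.131]
tcp_rot: [-0.429, -3.111, 0.002]
force: [-0.7, -0.9, -1.5]
opening: 0.0168
gripper_force: 68.5
```

jog_arm([
  {"jaw":0, "pos":[0, 0, 0.005]},
  {"jaw":0, "pos":[0, 0, 0.01]},
  {"jaw":0, "pos":[0, 0, 0.014]},
  {"jaw":0, "pos":[0, 0, 0.016]},
  {"jaw":0, "pos":[0, 0, 0.016]},
  {"jaw":0, "pos":[0, 0, 0.016]},
  {"jaw":0, "pos":[0, 0, 0.016]},
])

```text
time_s: 9.48
ee_pos: [0.5186, -0.02, 0.1172]
tcp_rot: [0.428, 3.11, -0.0]
force: [0.5, 0.1, -0.2]
opening: 0.0169
gripper_force: 68.5
```

```bash
python3 - <<'E'
from h import *
np.set_printoptions(precision=4,suppress=True)
L=[]
for n in('top','side'):
    i,d,W=cam(n)
    X,Y,H=W[...,0],W[...,1],W[...,2]
    m=(H>.115)&(H<.16)&(np.hypot(X-.593,Y+.043)<.042)&(X>.563); p=W[m]
    c,r=cv2.minEnclosingCircle((p[:,:2]*1000).astype(np.float32)); print(n,m.sum(),p.mean(0),c,r)
    print(' slope',np.linalg.lstsq(np.c_[p[:,:2],np.ones(len(p))],p[:,2],rcond=None)[0])
    m=(H>.12)&(H<.16)&(np.hypot(X-.617,Y-.006)<.008);print(' ptr',np.median(W[m],0))
    y0,x0=(155,225) if n=='top' else (170,215)
    L.append(cv2.resize(i[y0:y0+100,x0:x0+130],None,fx=3,fy=3,interpolation=2))
save('fin',np.hstack(L)); go((.5175,-.0223,.116),-.27+np.pi/2)
E
```

```text
top 3 [ 0.624  -0.0613  0.1432] (623.7944946289062, -61.243507385253906) 1.7396079301834106
 slope [-0.0822 23.2673  1.6202]
 ptr [nan nan nan]
side 616 [ 0.5976 -0.0391  0.1394] (594.1754150390625, -42.16972732543945) 37.96235275268555
 slope [ 0.0304 -0.0357  0.1199]
 ptr [0.6181 0.0088 0.1373]
shift [ 0.0005 -0.0025  0.0012] rv [ 0.0002  0.0027 -0.0037] n 1.0 q7 [-0.31  0.36  0.41  1.78 -0.16  1.04  1.45] t 9.5833
  return _methods._mean(a, axis=axis, dtype=dtype,
  ret = um.true_divide(
```

View pics/fin.png

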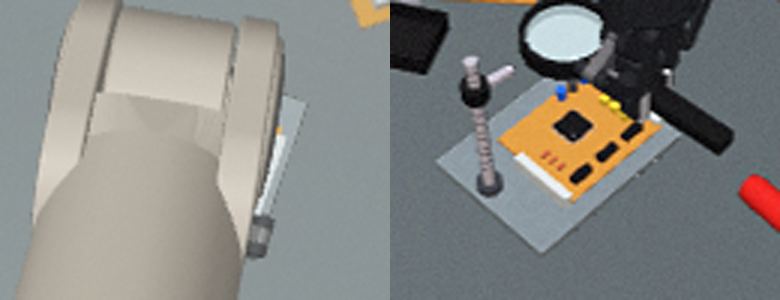

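The side view shows the lens at about (565,35) in the crop, clear of the pointer, and the arm hides the top view. The lens is at (594,-42) mm against the chip at (593,-42) in the same camera. I lower it 1.5 mm, let it settle and check that it is level.

jog_arm([
  {"jaw":0, "pos":[0, 0, 0.0015]},
  {"jaw":0, "pos":[0, 0, 0.0015]},
  {"jaw":0, "pos":[0, 0, 0.0015]},
  {"jaw":0, "pos":[0, 0, 0.0015]},
  {"jaw":0, "pos":[0, 0, 0.0015]},
  {"jaw":0, "pos":[0, 0, 0.0015]},
])

```text
time_s: 10.08
ee_pos: [0.5184, -0.02, 0.1154]
tcp_rot: [0.428, 3.11, -0.0]
force: [0.3, 0.2, -1.0]
opening: 0.017
gripper_force: 68.5
```

```bash
python3 - <<'E'
from h import *
np.set_printoptions(precision=4,suppress=True)
u=np.array([.964,-.267])
def rep(W,o,zc):
    q=(W[...,:2]-o); a=q@u; b=q@np.array([.267,.964]); H=W[...,2]
    for l,h in((-.155,-.13),(-.13,-.11),(-.036,0),(0,.036)):
        m=(a>l)&(a<h)&(abs(b)<(.009 if l<-.1 else .036))&(abs(H-zc)<.02); print((l,h),m.sum(),np.percentile(W[m][:,2],[50,85])-zc if m.any() else '')
rep(np.load('/tmp/side.npz')['W'],np.array([.5716,-.317]),.038)
i,d,W=cam('side'); rep(W,np.array([.5935,-.042]),.135)
s=arm.sense(); print(s['ee_pos'],s['tcp_rot'],s['qd'].round(3),s['gripper_force'])
E
```

```text
(-0.155, -0.13) 92 [0.0038 0.0076]
(-0.13, -0.11) 55 [0.0057 0.0084]
(-0.036, 0) 230 [0.0028 0.0067]
(0, 0.036) 226 [0.0028 0.0072]
(-0.155, -0.13) 91 [0.0059 0.0078]
(-0.13, -0.11) 69 [0.0058 0.0077]
(-0.036, 0) 265 [0.0021 0.0051]
(0, 0.036) 341 [0.0026 0.0064]
[ 0.5184 -0.02    0.1154] [ 0.4284  3.1102 -0.0004] [ 0.002 -0.    -0.002  0.     0.     0.    -0.003] 68.53608727455139
```

Level within about 2 mm over 140 mm, lens height about 134.5 mm against the pointer's ~134.5 mm, and steady. I hand in.

```bash
python3 -c "
from workcell import arm
print(arm.finish_job())"
```

```text
the job is handed in; nothing more can be done
None
```

I pressed the treadle to its stop and let it come back up, then handed the job in with the loupe held level and steady over the chip; by the side camera the lens is within about 2 mm of the chip's centre and of the pointer's height, but no verdict was returned.

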